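Open the powder press and draw out the mould

TASK

Open the little powder press: turn its red handwheel counterclockwise, letting your hand rise with the wheel so that you neither hold it down nor pull it up on its sprung hub, until the spindle is up snug against its brass stop, but do not force it hard against the stop. Then draw the mould straight out along its track by the black grip, without catching it on the plunger, until its whole cup is clear of the plunger, and leave it standing level on the track, with the spindle still up. Leave the candleholder, the cactus figure and the pillbox where they are.

Things in the scene. Friction and masses are not known exactly. Their poses are not given: they have to be found in the camera images.
- press: Fixed white desktop powder press. Origin: centre of its underside below the spindle axis; x points to its back, so the front (feed side) is -x; z up. Base plate 205 x 150 x 20 mm (x from -140 to +65), its top is the track, z = 20. Two guide rails along x, inner faces at y = +-30, 8 mm high; a back stop at x = 34. Columns 16 mm thick at y = +-58; white crosshead above, 36 mm in x, 150 mm in y, z = 88 to 104.
- stop (a joint): Brass stop under the crosshead, 32 mm diameter, round the spindle: it is a stiffly sprung ring whose compression, in m, this reads (+ up, 0 untouched; 200 N per mm, so readings stay within noise). How high it sits differs from press to press and is not given: 11 to 16 mm above the spindle's collar at the start, 2.8 to 4 rad of the wheel. From touch on, the torque to turn climbs by 1 to 3 N m per rad.
- spindle: Steel spindle with plunger, slides along z only, does not turn. Origin: centre of the plunger's flat lower end. Plunger 38 mm diameter for 14 mm up, then a collar of 48 mm diameter, 14 to 22 mm up; the collar's flat top meets the stop. At the start the origin is 38 mm above the press origin and the plunger stands 8 mm down inside the mould's cup.
- wheel (a point): Centre, at half height, of the red handwheel: solid disc, ribbed rim, 57 mm diameter, 14 mm high, axis vertical, 113 mm above the spindle origin; its underside 40 mm above the crosshead at the start. On the spindle's screw: turning counterclockwise seen from above raises wheel and spindle by 4 mm per rad. About 0.1 N m turns it freely; it stays where it is left. Needs several grips.
- hub (a joint): Sprung hub between spindle and wheel: how far, in m, the wheel is pulled up (+) or pushed down (-) along the spindle from its rest place, 0 when nobody loads it; spring 3 N per mm, travel 6 mm either way.
- mould: Loose aluminium mould, 0.25 to 0.5 kg: round cup 56 mm diameter, 26 mm high, bore 45 mm diameter and 9 mm deep, on the track under the plunger. Origin: centre of the cup's underside; a 14 mm wide bar runs along -x (to the press's front) and ends in an upright black grip.
- grip (a point): Middle of the black upright grip of the mould, 100 mm from the cup's centre along -x of the mould and 45 mm above its underside. The grip is 12 mm thick across (y), 26 mm long (x), its top 12 mm above this point, free for 30 mm below its top. Axes as the mould's.
- candleholder: Bystander: round grey concrete candleholder, 84 mm diameter, 45 mm high; origin under its centre.
- cactus: Bystander: small ceramic cactus figure in a white pot, 60 mm wide, 98 mm high; origin under its centre.
- pillbox: Bystander: shut steel pillbox, 50 x 70 x 18 mm; origin under its centre.
Mind the look-alikes: they are no part of the job. Of the things like the mould, leave any that is blue; of the rest the smaller one is meant.

How it is judged (in metres and radians):
On the way:
1. the spindle is snug up against the brass stop (at least 12 N), the mould still in place under the plunger (value of joint stop above 6e-05 m and x of mould in the frame of press above -0.012 m), for 0.2 s.
At the end, for the whole second after the job is handed in: The spindle is still at least 10 mm up from its start; the mould stands level (within 0.08 rad) and at rest on the track between the rails, its centre 54 to 110 mm in front of the spindle axis, so that the whole cup is clear of the plunger (z of spindle in the frame of press above 0.048 m and x of mould in the frame of press between -0.11 and -0.054 m and y of mould in the frame of press between -0.006 and 0.006 m and z of mould in the frame of press between 0.017 and 0.024 m and angle between mould's own z axis and vertical below 0.08 rad and linear speed of mould below 0.01 m/s); the robot touches nothing.
It fails at once if the spindle is forced against the stop with more than 140 N (about 0.65 N m at the wheel) (value of joint stop above 0.0007 m).
It fails at once if the wheel is pushed down or pulled up along the spindle by more than 10.5 N (its sprung hub gives more than 3.5 mm) (value of joint hub above 0.0035 m or value of joint hub below -0.0035 m).
It fails at once if the mould is dragged against the plunger with more than 15 N (contact force between mould and spindle above 15 N).
It fails at once if a bystander is moved by more than 20 mm (distance of any of candleholder, cactus, pillbox from where it was at the start of the episode above 0.02 m).
It fails at once if a bystander is tipped (angle between any of candleholder, cactus, pillbox's own z axis and vertical above 0.3 rad).
It also fails if it takes over 72 s, if anything falls off the work surface, if the arm or the gripper's body presses on something with over 40 N, if the wrist force passes 120 N, or if a joint passes its speed limit or range.

ROBOT

A 6-joint arm with a two-finger parallel gripper is mounted at the origin on the work surface. World frame = base frame: x ahead of the robot, y to its left, z up, the work surface at z = 0. Lengths are in mm, angles in rad, forces in N, time in s.
With the tool pointing down it reaches from about 400 to 925 mm from the base axis. Payload 12.5 kg.
Tool frame: the origin (TCP) lies on the centre line of the jaws, within the pads' length; the fingertips stand 14 mm ahead of it and the grasp point (between the pads) lies 5 mm behind it; z points along the fingers, x is the direction in which the jaws open and shut, and the axes are right-handed (so a half turn about z gives the same grasp; the last joint's range is limited). The gripper opens to 95 mm and grips with 3 to 60 N. Pads are 20 mm wide; open, the fingers measure 119 mm over their backs; the gripper's body (75 mm by 180 mm) begins 59 mm behind the grasp point.
Start: joints at [-1.315, 0.491, 1.559, -0, 1.092, -0.106], TCP at [221.247, -584.547, 228.661] pointing down, gripper open.
Joint ranges: [-3.1, 3.1], [-0.84, 2.19], [0.05, 2.79], [-1.13, 4.28], [0.06, 2.93], [-2.69, 2.69]. Speed limits (rad/s): [2.22, 2.22, 2.79, 3.14, 3.14, 3.14].

INTERFACE

Orientations are given as [roll, pitch, yaw] about the fixed x, y, z axes, in that order (R = Rz(yaw) Ry(pitch) Rx(roll)).
In Python, from cell import state, read_camera, job_done gives the robot as it stands.
- The arm moves only by the shell command python3 -m handwheel 'ROWS'. ROWS is JSON, a list of rows, each an object of numbers: "hand": the finger opening in m, from 0 to 0.0951; "x", "y", "z": the shift along the world's x, y, z in m; "spin": the turn about the world's z in units of 5 degrees (1.0 is 5 degrees). In form: [{"hand": .., "x": .., "y": .., "z": .., "spin": ..}, ...]. A call has 1 to 20 rows; each row is the pose to reach, as a shift and turn from the pose commanded when the call began; what a row does not reach only later rows make up. A row lasts 1/12 s, in which the tool goes at most 41.7 mm and 7.16 degrees, less where a joint would pass 70% of its speed; a pose out of reach is approached as far as the arm can. A call with a gripper value outside its range is refused whole. The fingers move at their own pace and stop on an object; the grip force is fixed at half the most. Time passes only in rows, so rows that repeat a pose let the fingers close. It gives the time, the measured TCP pose, the force and the opening at its end, in the units of the state.
- state(): the state, without advancing time (a new reading comes with each control period).
- read_camera(name): name is "scene" or "top"; returns a dict with "img" (420x560x3 uint8, red, green, blue), "fx", "fy", "cx", "cy" (pixels), "D" ([k1, k2, p1, p2, k3] as OpenCV has them; the pictures are not rectified), "T" (4x4, takes a point from camera to world coordinates). Camera axes: x right, y down, z forward; pixel columns grow to the right and rows downward; lengths in mm; the calibration is good to about 2 mm. A picture is of the moment at which its call begins. There is no depth.
- job_done(): hands the job in, once; it reports no verdict.
The state is a dict: "t": time; "joints": joint angles; "qvel": joint speeds; "tau": joint torques, N m; "eef_pos": TCP position; "tcp_rot": TCP orientation; "ft_force": force on the tool from outside, world axes, zero at the start; "moment": the same for the moment, N m; "opening": opening from 0.0 (shut) to 1.0 (fully open).
Only numpy, scipy, OpenCV 4.12 (cv2) and the standard library are available. Lean on these libraries where they do the work, as an engineer would, in place of code of your own. Each camera call takes 0.05 s, during which the arm holds its last target. There are 200 camera calls.

## Working session

There is one attempt and no reset: what is moved stays moved. The work goes in short steps, Python scripts to look and compute and a shell command to move; the robot and the scene stay as the last step left them, time stands still between calls to the robot, and variables do not carry over. Pictures are saved under pics/ and viewed, about 8 in all and at most 12, crops included, and the job is handed in when it is done.

```bash
mkdir -p pics; ls; cat > h.py <<'E'
import numpy as np, cv2
from cell import state, read_camera
def snap(n,f):
    c=read_camera(n); cv2.imwrite('pics/'+f,c['img'][:,:,::-1]); np.save('pics/'+f+'.npy',c,allow_pickle=True); return c
def load(f): return np.load('pics/'+f+'.npy',allow_pickle=True).item()
def K(c): return np.array([[c['fx'],0,c['cx']],[0,c['fy'],c['cy']],[0,0,1.]])
def ray(c,p):
    u=cv2.undistortPoints(np.array([[p]],float),K(c),np.array(c['D'],float))[0,0]
    T=np.array(c['T']); return T[:3,3],T[:3,:3]@np.array([u[0],u[1],1])
def onz(c,p,z):
    o,d=ray(c,p); return o+d*(z-o[2])/d[2]
def proj(c,P):
    Ti=np.linalg.inv(np.array(c['T'])); P=np.atleast_2d(np.array(P,float))
    return cv2.projectPoints(P,cv2.Rodrigues(Ti[:3,:3])[0],Ti[:3,3],K(c),np.array(c['D'],float))[0][:,0]
def tri(c1,p1,c2,p2):
    o1,d1=ray(c1,p1);o2,d2=ray(c2,p2)
    A=np.stack([d1,-d2],1);s=np.linalg.lstsq(A,o2-o1,rcond=None)[0]
    a=o1+s[0]*d1;b=o2+s[1]*d2; return (a+b)/2,np.linalg.norm(a-b)
E
python3 - <<'E'
from h import *
for n in('top','scene'):
    c=snap(n,n+'0.png'); print(n,np.round(c['T'],2).tolist(),c['fx'])
print(state())
E
```

```text
pics
top [[0.02, -0.99, 0.11, 439.12], [-1.0, -0.02, 0.0, -0.24], [-0.0, -0.11, -0.99, 1371.36], [0.0, 0.0, 0.0, 1.0]] 523.2770552362452
scene [[0.67, 0.46, -0.58, 1052.9], [0.74, -0.43, 0.51, -415.84], [-0.01, -0.77, -0.63, 615.22], [0.0, 0.0, 0.0, 1.0]] 413.34406024190497
{'t': 0.1, 'joints': array([-1.31459103e+00,  4.91477846e-01,  1.55934991e+00, -2.35669349e-05,
        1.09171179e+00, -1.05594538e-01]), 'qvel': array([ 9.12873049e-05, -2.01512307e-03,  3.66454713e-04,  1.54427031e-03,
       -3.40600623e-05,  4.97313826e-04]), 'tau': array([ 1.49408570e-03, -6.13624692e+01, -2.58605611e+01,  6.93442323e-02,
        4.71041480e-02, -6.97257155e-05]), 'eef_pos': array([ 221.19566309, -584.34949714,  228.14679209]), 'tcp_rot': array([-3.14151364e+00,  9.43812990e-04, -1.20898558e+00]), 'ft_force': array([-0.31122792, -0.15701638, -0.15170345]), 'moment': array([ 0.03380476, -0.06093557, -0.01638033]), 'opening': 0.9993167721165809}
```

View pics/top0.png

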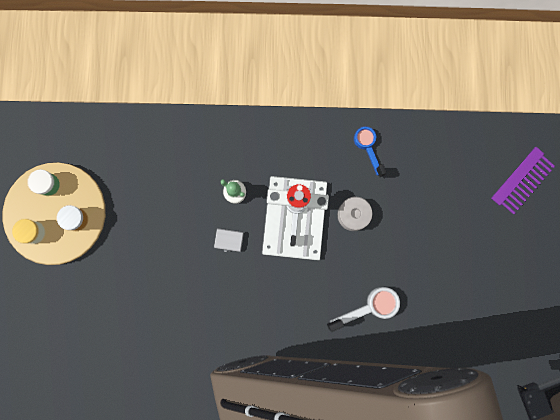

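View pics/scene0.png

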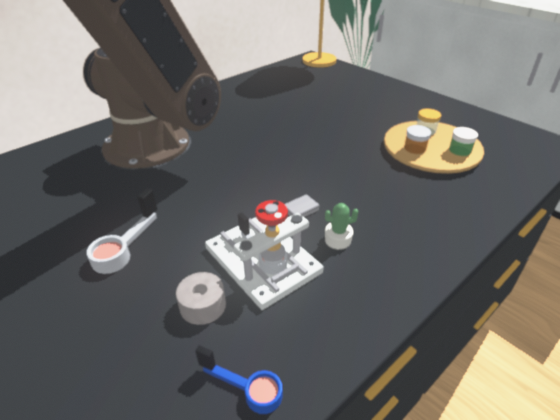

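The top view shows the press at (295,218), the wheel at (299,196) and the grip near (300,241). The candleholder is at (355,213), the cactus at (234,190) and the pillbox at (228,240). The press front faces the robot. The blue look-alike is at (366,138) and the larger white one is at (384,303).

```bash
python3 - <<'E'
from h import *
c=load('top0.png'); im=c['img']; hsv=cv2.cvtColor(im,cv2.COLOR_RGB2HSV)
red=((hsv[...,0]<8)|(hsv[...,0]>172))&(hsv[...,1]>170)&(hsv[...,2]>90)
red=red.astype(np.uint8); red[:, :260]=0; red[:,340:]=0
pts=cv2.findNonZero(red); (x,y),r=cv2.minEnclosingCircle(pts); print('wheel px',x,y,r, cv2.boundingRect(pts), onz(c,(x,y),155))
s=load('scene0.png'); h2=cv2.cvtColor(s['img'],cv2.COLOR_RGB2HSV)
r2=(((h2[...,0]<8)|(h2[...,0]>172))&(h2[...,1]>170)&(h2[...,2]>90)).astype(np.uint8)
r2[:190]=0;r2[235:]=0;p2=cv2.findNonZero(r2);b=cv2.boundingRect(p2);print(b); q=(b[0]+b[2]/2,b[1]+b[3]/2); print(tri(c,(x,y),s,q))
# white base
w=((hsv[...,1]<40)&(hsv[...,2]>190)).astype(np.uint8)
w[:, :255]=0;w[:,335:]=0;w[:165]=0;w[270:]=0
R=cv2.minAreaRect(cv2.findNonZero(w)); B=cv2.boxPoints(R);print(R)
for b in B: print(b,onz(c,b,20)[:2])
crop=cv2.resize(im[165:270,215:385],None,fx=4.5,fy=4.5,interpolation=cv2.INTER_CUBIC); cv2.imwrite('pics/c1.png',crop[:,:,::-1])
E
```

```text
wheel px 298.5 195.5 11.597513198852539 (287, 185, 24, 22) [624.03500868 -54.32200065 155.        ]
(257, 201, 29, 19)
(array([624.09400512, -54.26306895, 154.93007661]), np.float64(0.15706967662366378))
((295.1365051269531, 218.01412963867188), (60.50469970703125, 78.13475799560547), 5.90614128112793)
[261.02475 253.7612 ] [490.45233309  33.34629926]
[269.06473 176.04118] [694.23441024  17.79403091]
[329.24826 182.26706] [ 681.55087838 -140.1613107 ]
[321.20828 259.98706] [ 478.24154305 -121.97762357]
```

View pics/c1.png

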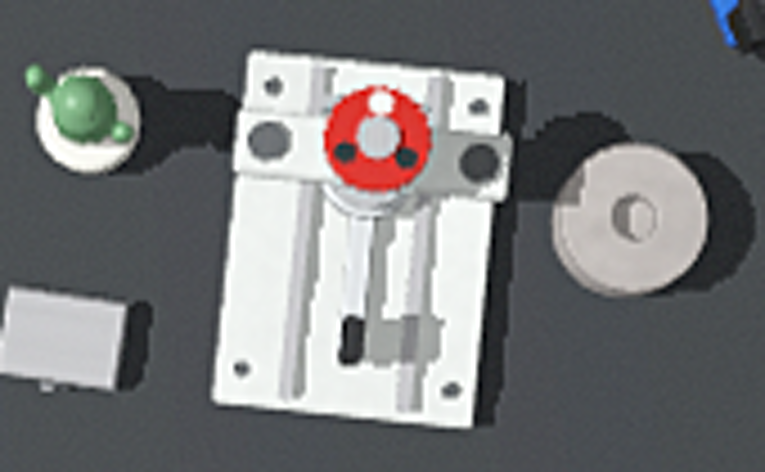

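The zoomed crop shows the base corners at (250,52), (505,75), (472,428) and (213,403). The wheel is at (378,138) and the black grip top is near (351,335). Next I'll compute the press pose.

```bash
python3 - <<'E'
from h import *
c=load('top0.png')
P=[onz(c,(215+x/4.5-.4,165+y/4.5-.4),20)[:2] for x,y in [(250,52),(505,75),(472,428),(213,403)]]
P=np.array(P);print(P.round(1))
ex=(P[0]+P[1]-P[2]-P[3])/2;yaw=np.arctan2(ex[1],ex[0]);print('L',np.linalg.norm(ex),np.linalg.norm((P[0]+P[3]-P[1]-P[2])/2),'yaw',yaw)
u=np.array([np.cos(yaw),np.sin(yaw)]);cen=P.mean(0);o=cen+37.5*u;print('origin from plate',o,'grip',o-100*u)
W=np.array([624,-54.3]);print('grip via wheel',W-100*u)
hsv=cv2.cvtColor(c['img'],cv2.COLOR_RGB2HSV);m=(hsv[...,2]<60).astype(np.uint8);M=np.zeros_like(m);M[232:250,286:299]=m[232:250,286:299]
k=cv2.moments(M,True);g=(k['m10']/k['m00'],k['m01']/k['m00']);print(g,k['m00'],onz(c,g,70))
E
```

```text
[[ 694.    14.9]
 [ 684.1 -133.8]
 [ 478.8 -117.5]
 [ 489.5   31. ]]
L 205.49026537854343 148.96662197730504 yaw -0.0786362818805683
origin from plate [623.98120979 -54.29843958] grip [524.29023374 -46.44291323]
grip via wheel [524.30902395 -46.44447365]
(292.92857142857144, 240.46428571428572) 28.0 [523.52736573 -46.39032197  70.        ]
```

```bash
python3 -m handwheel '[{"hand":0.095,"x":0.1,"y":0.1325,"z":0,"spin":0},{"hand":0.095,"x":0.2,"y":0.265,"z":0,"spin":0},{"hand":0.095,"x":0.4028,"y":0.5302,"z":0,"spin":0},{"hand":0.095,"x":0.4028,"y":0.5302,"z":0,"spin":0},{"hand":0.095,"x":0.4028,"y":0.5302,"z":0,"spin":0},{"hand":0.095,"x":0.4028,"y":0.5302,"z":0,"spin":0},{"hand":0.095,"x":0.4028,"y":0.5302,"z":0,"spin":0},{"hand":0.095,"x":0.4028,"y":0.5302,"z":0,"spin":0},{"hand":0.095,"x":0.4028,"y":0.5302,"z":0,"spin":0},{"hand":0.095,"x":0.4028,"y":0.5302,"z":0,"spin":0},{"hand":0.095,"x":0.4028,"y":0.5302,"z":0,"spin":0},{"hand":0.095,"x":0.4028,"y":0.5302,"z":0,"spin":0},{"hand":0.095,"x":0.4028,"y":0.5302,"z":0,"spin":0},{"hand":0.095,"x":0.4028,"y":0.5302,"z":0,"spin":0},{"hand":0.095,"x":0.4028,"y":0.5302,"z":0,"spin":0},{"hand":0.095,"x":0.4028,"y":0.5302,"z":0,"spin":0},{"hand":0.095,"x":0.4028,"y":0.5302,"z":0,"spin":0},{"hand":0.095,"x":0.4028,"y":0.5302,"z":0,"spin":0},{"hand":0.095,"x":0.4028,"y":0.5302,"z":0,"spin":0},{"hand":0.095,"x":0.4028,"y":0.5302,"z":0,"spin":0}]'; python3 -c "
from cell import state;print(state())"
```

```text
t: 1.77
eef_pos: [623.4, -55.3, 228.6]
tcp_rot: [3.141, 0.0, -1.21]
ft_force: [0.8, -0.4, 0.8]
opening: 1.001
{'t': 1.7667, 'joints': array([-1.93852473e-01,  4.92460596e-01,  1.55640216e+00, -2.71563750e-04,
        1.09326039e+00,  1.01629221e+00]), 'qvel': array([-0.01035733, -0.00533334, -0.00190713, -0.00054353, -0.00191965,
        0.00313038]), 'tau': array([ 1.08250849e+00, -6.09772611e+01, -2.60114211e+01,  8.96627130e-02,
       -5.27119345e-02, -2.94681129e-03]), 'eef_pos': array([623.41734928, -55.29338314, 228.55198592]), 'tcp_rot': array([ 3.14101469e+00,  7.43311295e-05, -1.21001983e+00]), 'ft_force': array([ 0.84574961, -0.36999338,  0.80118032]), 'moment': array([-0.04496987,  0.03683797,  0.00155698]), 'opening': 1.0011083788942459}
```

```bash
python3 -m handwheel '[{"hand":0.095,"x":0,"y":0,"z":-0.04,"spin":0},{"hand":0.095,"x":0,"y":0,"z":-0.07,"spin":0},{"hand":0.095,"x":0,"y":0,"z":-0.0827,"spin":0},{"hand":0.095,"x":0,"y":0,"z":-0.0827,"spin":0},{"hand":0.075,"x":0,"y":0,"z":-0.0827,"spin":0},{"hand":0.065,"x":0,"y":0,"z":-0.0827,"spin":0},{"hand":0.065,"x":0,"y":0,"z":-0.0827,"spin":0}]'; python3 -m handwheel '[{"hand":0.05,"x":0,"y":0,"z":0,"spin":0},{"hand":0.05,"x":0,"y":0,"z":0,"spin":0},{"hand":0.05,"x":0,"y":0,"z":0,"spin":0},{"hand":0.05,"x":0,"y":0,"z":0,"spin":0},{"hand":0.05,"x":0,"y":0,"z":0,"spin":0}]';python3 -c "
from cell import state;s=state();print(s['eef_pos'],s['moment'])"
```

```text
t: 2.35
eef_pos: [624.5, -54.9, 147.6]
tcp_rot: [-3.14, -0.001, -1.21]
ft_force: [0.1, 0.1, 0.8]
opening: 0.843
t: 2.77
eef_pos: [624.1, -54.3, 146.2]
tcp_rot: [-3.141, -0.0, -1.209]
ft_force: [-0.0, -0.7, 1.3]
opening: 0.582
[624.13335711 -54.33848127 146.15896571] [-0.06114502  0.02194376 -0.00710578]
```

```bash
python3 -m handwheel '[{"hand":0.05,"x":0,"y":0,"z":0,"spin":0},{"hand":0.05,"x":0,"y":0,"z":0,"spin":0},{"hand":0.05,"x":0,"y":0,"z":0,"spin":0}]';python3 - <<'E'
from h import *
s=state();print(s['eef_pos'],s['moment'],s['ft_force'])
c=snap('scene','s1.png');im=c['img'][130:310,180:380];cv2.imwrite('pics/s1c.png',cv2.resize(im,None,fx=3.3,fy=3.3,interpolation=cv2.INTER_CUBIC)[:,:,::-1])
E
```

```text
t: 3.02
eef_pos: [624.1, -54.3, 146.0]
tcp_rot: [-3.141, -0.0, -1.209]
ft_force: [0.5, -0.5, 1.0]
opening: 0.584
[624.119388   -54.341326   145.99724541] [-0.03269585 -0.05974671  0.01147309] [ 0.48579873 -0.47770057  1.0341487 ]
```

View pics/s1c.png

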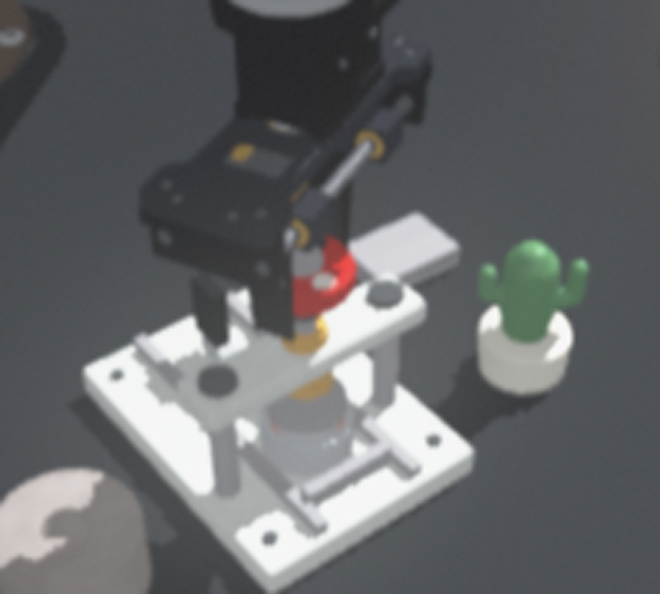

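The wheel sits centred between the pads with no side load. The scene crop shows the finger on the rim at about (300,290). I'll wind the wrist back so that one long turn is possible.

```bash
python3 -m handwheel '[{"hand":0.075,"x":0,"y":0,"z":0,"spin":0},{"hand":0.075,"x":0,"y":0,"z":0,"spin":0},{"hand":0.075,"x":0,"y":0,"z":0,"spin":0},{"hand":0.075,"x":0,"y":0,"z":0,"spin":-1.4},{"hand":0.075,"x":0,"y":0,"z":0,"spin":-2.8},{"hand":0.075,"x":0,"y":0,"z":0,"spin":-4.2},{"hand":0.075,"x":0,"y":0,"z":0,"spin":-5.6},{"hand":0.075,"x":0,"y":0,"z":0,"spin":-7},{"hand":0.075,"x":0,"y":0,"z":0,"spin":-8.4},{"hand":0.075,"x":0,"y":0,"z":0,"spin":-9.8},{"hand":0.075,"x":0,"y":0,"z":0,"spin":-11.2},{"hand":0.075,"x":0,"y":0,"z":0,"spin":-12.6},{"hand":0.075,"x":0,"y":0,"z":0,"spin":-14},{"hand":0.075,"x":0,"y":0,"z":0,"spin":-15},{"hand":0.075,"x":0,"y":0,"z":0,"spin":-16},{"hand":0.075,"x":0,"y":0,"z":0,"spin":-16},{"hand":0.075,"x":0,"y":0,"z":0,"spin":-16}]'
python3 -m handwheel '[{"hand":0.05,"x":0,"y":0,"z":0,"spin":0},{"hand":0.05,"x":0,"y":0,"z":0,"spin":0},{"hand":0.05,"x":0,"y":0,"z":0,"spin":0},{"hand":0.05,"x":0,"y":0,"z":0,"spin":0},{"hand":0.05,"x":0,"y":0,"z":0,"spin":0},{"hand":0.05,"x":0,"y":0,"z":0,"spin":0}]';python3 -c "
from cell import state;s=state();print(s['joints'],s['eef_pos'],s['moment'])"
```

```text
t: 4.48
eef_pos: [624.0, -54.3, 145.9]
tcp_rot: [3.141, -0.0, -2.603]
ft_force: [0.4, -0.4, -0.6]
opening: 0.787
t: 4.98
eef_pos: [625.1, -53.8, 146.3]
tcp_rot: [-3.141, 0.002, -2.605]
ft_force: [5.2, 4.6, -1.2]
opening: 0.582
[-1.91544262e-01  5.81151967e-01  1.63956702e+00  1.16234193e-03
  9.18481666e-01  2.41228563e+00] [625.07233126 -53.8447897  146.28081788] [ 0.74891434 -0.81700592  0.03932056]
```

```bash
python3 -m handwheel '[{"hand":0.05,"x":0.0012,"y":0.0008,"z":0,"spin":0},{"hand":0.05,"x":0.0012,"y":0.0008,"z":0.00035,"spin":1},{"hand":0.05,"x":0.0012,"y":0.0008,"z":0.0007,"spin":2},{"hand":0.05,"x":0.0012,"y":0.0008,"z":0.00105,"spin":3},{"hand":0.05,"x":0.0012,"y":0.0008,"z":0.0014,"spin":4},{"hand":0.05,"x":0.0012,"y":0.0008,"z":0.0014,"spin":4}]';python3 -c "
from cell import state;s=state();print(s['joints'],s['eef_pos'],s['moment'])"
```

```text
t: 5.48
eef_pos: [625.2, -53.7, 147.4]
tcp_rot: [3.142, -0.0, -2.252]
ft_force: [0.0, -1.5, 1.3]
opening: 0.584
[-1.90766157e-01  5.80826579e-01  1.63650214e+00 -4.28906027e-04
  9.24482179e-01  2.06131855e+00] [625.17487517 -53.70266338 147.40732114] [-0.10655728  0.05190109  0.08058673]
```

```bash
python3 -m handwheel '[{"hand":0.05,"x":0,"y":0,"z":0.00035,"spin":1},{"hand":0.05,"x":0,"y":0,"z":0.0007,"spin":2},{"hand":0.05,"x":0,"y":0,"z":0.00105,"spin":3},{"hand":0.05,"x":0,"y":0,"z":0.0014,"spin":4},{"hand":0.05,"x":0,"y":0,"z":0.00175,"spin":5},{"hand":0.05,"x":0,"y":0,"z":0.0021,"spin":6},{"hand":0.05,"x":0,"y":0,"z":0.00244,"spin":7},{"hand":0.05,"x":0,"y":0,"z":0.00279,"spin":8},{"hand":0.05,"x":0,"y":0,"z":0.00314,"spin":9},{"hand":0.05,"x":0,"y":0,"z":0.00349,"spin":10},{"hand":0.05,"x":0,"y":0,"z":0.00384,"spin":11},{"hand":0.05,"x":0,"y":0,"z":0.00419,"spin":12},{"hand":0.05,"x":0,"y":0,"z":0.00419,"spin":12},{"hand":0.05,"x":0,"y":0,"z":0.00419,"spin":12}]';python3 - <<'E'
from h import *
s=state();print(s['joints'][[0,5]],s['eef_pos'],s['moment'])
c=snap('scene','s2.png');im=c['img'][130:310,180:380];cv2.imwrite('pics/s2c.png',cv2.resize(im,None,fx=3.3,fy=3.3,interpolation=cv2.INTER_CUBIC)[:,:,::-1])
E
```

```text
t: 6.65
eef_pos: [625.2, -53.8, 151.5]
tcp_rot: [3.141, -0.0, -1.213]
ft_force: [-0.7, -2.9, 0.6]
opening: 0.582
[-0.19089275  1.02274666] [625.17933235 -53.84262607 151.54484103] [-0.58745563  0.0847226   0.13108447]
```

View pics/s2c.png

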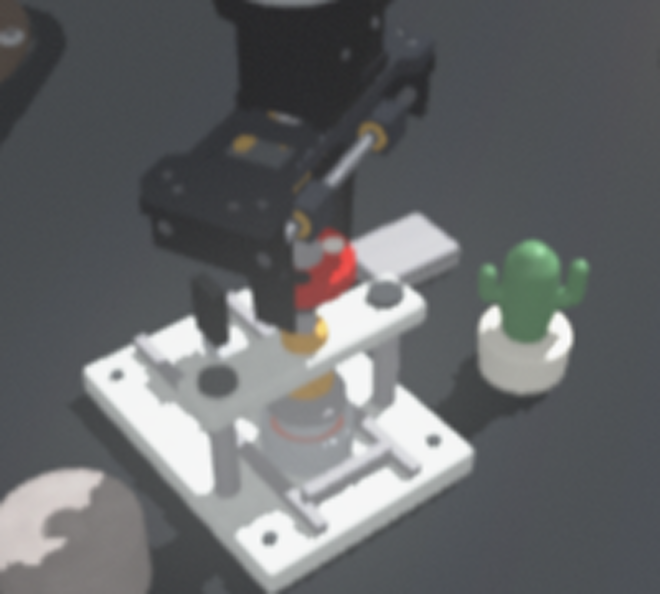

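The wheel's white knob has turned from (325,280) to (332,243) and the powder is now visible under the plunger, so the spindle is rising.

```bash
python3 -m handwheel '[{"hand":0.05,"x":0,"y":0,"z":0.00035,"spin":1},{"hand":0.05,"x":0,"y":0,"z":0.0007,"spin":2},{"hand":0.05,"x":0,"y":0,"z":0.00105,"spin":3},{"hand":0.05,"x":0,"y":0,"z":0.0014,"spin":4},{"hand":0.05,"x":0,"y":0,"z":0.00175,"spin":5},{"hand":0.05,"x":0,"y":0,"z":0.0021,"spin":6},{"hand":0.05,"x":0,"y":0,"z":0.00244,"spin":7},{"hand":0.05,"x":0,"y":0,"z":0.00279,"spin":8},{"hand":0.05,"x":0,"y":0,"z":0.00314,"spin":9},{"hand":0.05,"x":0,"y":0,"z":0.00349,"spin":10},{"hand":0.05,"x":0,"y":0,"z":0.00384,"spin":11},{"hand":0.05,"x":0,"y":0,"z":0.00419,"spin":12},{"hand":0.05,"x":0,"y":0,"z":0.00454,"spin":13},{"hand":0.05,"x":0,"y":0,"z":0.00489,"spin":14},{"hand":0.05,"x":0,"y":0,"z":0.00489,"spin":14}]';python3 - <<'E'
from h import *
s=state();print(s['joints'][[0,5]],s['tcp_rot'],s['moment'],s['tau'][5])
E
python3 -m handwheel '[{"hand":0.05,"x":0,"y":0,"z":0,"spin":0}]';python3 - <<'E'
from h import *
s=state();print(s['joints'][[0,5]],s['tcp_rot'],s['moment'],s['tau'][5])
E
```

```text
t: 7.95
eef_pos: [625.4, -53.9, 156.5]
tcp_rot: [3.141, -0.0, 0.013]
ft_force: [0.4, -4.3, -0.0]
opening: 0.581
[-0.19100334 -0.20411731] [ 3.14106635e+00 -4.68369844e-04  1.34193069e-02] [-0.81514508 -0.16466649  0.06196421] -1.5326488763093948
t: 8.03
eef_pos: [625.4, -53.9, 156.5]
tcp_rot: [3.141, -0.0, 0.008]
ft_force: [0.6, -5.0, 0.7]
opening: 0.582
[-0.19098067 -0.19862695] [ 3.14107265e+00 -3.91336724e-04  7.96045182e-03] [-0.87340575 -0.24209871  0.02395414] -0.4114516731351614
```

```bash
cat > chk.py <<'E'
from h import *
import sys
m=[];
for i in range(3):
    read_camera('scene'); s=state(); m.append(np.r_[s['moment'],s['ft_force'],s['tcp_rot'][2],s['eef_pos'][2]])
m=np.mean(m,0); print('mom',m[:3].round(3),'F',m[3:6].round(1),'yaw',m[6].round(4),'z',m[7].round(2),'tau5',s['tau'][5].round(3),'t',s['t'])
sys.exit(abs(m[2]-0.04)>0.13)
E
python3 -m handwheel '[{"hand":0.05,"x":0,"y":-0.0008,"z":0,"spin":0},{"hand":0.05,"x":0,"y":-0.0008,"z":0,"spin":0}]' >/dev/null; python3 chk.py &&
python3 -m handwheel '[{"hand":0.05,"x":0,"y":0,"z":0.00017,"spin":0.5},{"hand":0.05,"x":0,"y":0,"z":0.00035,"spin":1}]'>/dev/null && python3 chk.py &&
python3 -m handwheel '[{"hand":0.05,"x":0,"y":0,"z":0.00017,"spin":0.5},{"hand":0.05,"x":0,"y":0,"z":0.00035,"spin":1}]'>/dev/null && python3 chk.py &&
python3 -m handwheel '[{"hand":0.05,"x":0,"y":0,"z":0.00017,"spin":0.5},{"hand":0.05,"x":0,"y":0,"z":0.00035,"spin":1}]'>/dev/null && python3 chk.py
```

```text
mom [-0.065 -0.327 -0.062] F [ 1.2 -0.6  0. ] yaw 0.011 z 156.45 tau5 -0.031 t 8.35False
```

```bash
sed -i 's/^sys.exit.*/sys.exit(int(m[2]<-0.17))/' chk.py
python3 -m handwheel '[{"hand":0.05,"x":0,"y":0,"z":0.00017,"spin":0.5},{"hand":0.05,"x":0,"y":0,"z":0.00035,"spin":1}]'>/dev/null && python3 chk.py &&
python3 -m handwheel '[{"hand":0.05,"x":0,"y":0,"z":0.00017,"spin":0.5},{"hand":0.05,"x":0,"y":0,"z":0.00035,"spin":1}]'>/dev/null && python3 chk.py &&
python3 -m handwheel '[{"hand":0.05,"x":0,"y":0,"z":0.00017,"spin":0.5},{"hand":0.05,"x":0,"y":0,"z":0.00035,"spin":1}]'>/dev/null && python3 chk.py
```

```text
mom [ 0.055 -0.435  0.034] F [1.5 0.4 0. ] yaw 0.1009 z 156.84 tau5 -0.276 t 8.6667
mom [ 0.2   -0.495  0.033] F [1.6 1.3 0. ] yaw 0.1873 z 157.18 tau5 -0.265 t 8.9833
mom [ 0.319 -0.553  0.024] F [ 2.6  2.  -0.6] yaw 0.274 z 157.52 tau5 -0.26 t 9.3
```

```bash

python3 -m handwheel '[{"hand":0.05,"x":0,"y":0,"z":0.00017,"spin":0.5},{"hand":0.05,"x":0,"y":0,"z":0.00035,"spin":1}]'>/dev/null && python3 chk.py &&
python3 -m handwheel '[{"hand":0.05,"x":0,"y":0,"z":0.00017,"spin":0.5},{"hand":0.05,"x":0,"y":0,"z":0.00035,"spin":1}]'>/dev/null && python3 chk.py &&
python3 -m handwheel '[{"hand":0.05,"x":0.0004,"y":0.0003,"z":0.00017,"spin":0.5},{"hand":0.05,"x":0.0004,"y":0.0003,"z":0.00035,"spin":1}]'>/dev/null && python3 chk.py
```

```text
mom [ 0.458 -0.671 -0.121] F [ 2.5  3.2 -0.2] yaw 0.3609 z 157.84 tau5 -0.389 t 9.6167
mom [ 0.552 -0.737 -0.252] F [ 3.3  3.5 -0.1] yaw 0.4479 z 158.2 tau5 -0.533 t 9.9333
```

Contact is clear. The torque has climbed by about 0.28 N m over two steps, which by the 4 mm/rad screw is about 70 N on the stop. I'll hold briefly, then release and check.

```bash

python3 -m handwheel '[{"hand":0.05,"x":0,"y":0,"z":0,"spin":0},{"hand":0.05,"x":0,"y":0,"z":0,"spin":0},{"hand":0.05,"x":0,"y":0,"z":0,"spin":0}]'>/dev/null; python3 chk.py
python3 -m handwheel '[{"hand":0.08,"x":0,"y":0,"z":0,"spin":0},{"hand":0.085,"x":0,"y":0,"z":0,"spin":0},{"hand":0.085,"x":0,"y":0,"z":0,"spin":0},{"hand":0.085,"x":0,"y":0,"z":0,"spin":0},{"hand":0.085,"x":0,"y":0,"z":0.03,"spin":0},{"hand":0.085,"x":0,"y":0,"z":0.06,"spin":0},{"hand":0.085,"x":0,"y":0,"z":0.06,"spin":0},{"hand":0.085,"x":0,"y":0,"z":0.06,"spin":0}]'
python3 chk.py; python3 -c "
from cell import state;s=state();print(s['joints'],s['eef_pos'],s['tcp_rot'])"
```

```text
mom [ 0.631 -0.829 -0.22 ] F [ 3.9  3.8 -0.6] yaw 0.4468 z 158.19 tau5 -0.261 t 10.3333
t: 11.0
eef_pos: [625.6, -54.5, 219.6]
tcp_rot: [3.14, -0.002, 0.449]
ft_force: [-0.4, -0.4, -0.0]
opening: 0.893
mom [-0.02  -0.122 -0.007] F [-0.1  0.1 -0.1] yaw 0.4489 z 217.59 tau5 0.003 t 11.15
[-1.92044590e-01  5.05608562e-01  1.56600437e+00 -4.82823874e-05
  1.07180243e+00 -6.40897210e-01] [624.68423349 -54.34110198 217.06865263] [-3.14053677e+00  1.48633546e-03  4.48876548e-01]
```

```bash

python3 -m handwheel '[{"hand":0.05,"x":-0.03,"y":0,"z":0,"spin":1.4},{"hand":0.05,"x":-0.06,"y":0.004,"z":0,"spin":2.8},{"hand":0.05,"x":-0.09,"y":0.0079,"z":0,"spin":4.2},{"hand":0.05,"x":-0.101,"y":0.0079,"z":0,"spin":5.6},{"hand":0.05,"x":-0.101,"y":0.0079,"z":0,"spin":7},{"hand":0.05,"x":-0.101,"y":0.0079,"z":0,"spin":8.4},{"hand":0.05,"x":-0.101,"y":0.0079,"z":0,"spin":9.8},{"hand":0.05,"x":-0.101,"y":0.0079,"z":0,"spin":11.2},{"hand":0.05,"x":-0.101,"y":0.0079,"z":0,"spin":11.95},{"hand":0.05,"x":-0.101,"y":0.0079,"z":-0.03,"spin":11.95},{"hand":0.05,"x":-0.101,"y":0.0079,"z":-0.06,"spin":11.95},{"hand":0.05,"x":-0.101,"y":0.0079,"z":-0.09,"spin":11.95},{"hand":0.05,"x":-0.101,"y":0.0079,"z":-0.11,"spin":11.95},{"hand":0.05,"x":-0.101,"y":0.0079,"z":-0.11,"spin":11.95},{"hand":0.05,"x":-0.101,"y":0.0079,"z":-0.11,"spin":11.95}]'
python3 - <<'E'
from h import *
c=snap('scene','s3.png');im=c['img'][130:310,180:380];cv2.imwrite('pics/s3c.png',cv2.resize(im,None,fx=3.3,fy=3.3,interpolation=cv2.INTER_CUBIC)[:,:,::-1])
E
```

```text
t: 12.4
eef_pos: [523.6, -46.4, 107.2]
tcp_rot: [-3.138, -0.0, 1.492]
ft_force: [0.0, 0.4, 0.3]
opening: 0.525
```

View pics/s3c.png

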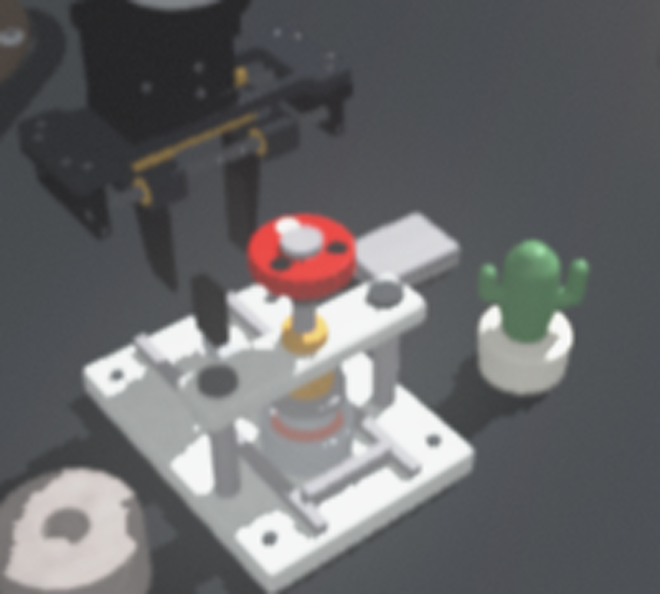

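The wheel stands high at (303,258) and the collar is up against the stop. The open fingers at (155,245) and (240,200) straddle the line above the grip at (210,310). Now I'll descend and close.

```bash

python3 -m handwheel '[{"hand":0.05,"x":0,"y":0,"z":-0.02,"spin":0},{"hand":0.05,"x":0,"y":0,"z":-0.035,"spin":0},{"hand":0.05,"x":0,"y":0,"z":-0.043,"spin":0},{"hand":0.05,"x":0,"y":0,"z":-0.043,"spin":0},{"hand":0.03,"x":0,"y":0,"z":-0.043,"spin":0},{"hand":0.02,"x":0,"y":0,"z":-0.043,"spin":0},{"hand":0.015,"x":0,"y":0,"z":-0.043,"spin":0},{"hand":0.005,"x":0,"y":0,"z":-0.043,"spin":0},{"hand":0.005,"x":0,"y":0,"z":-0.043,"spin":0},{"hand":0.005,"x":0,"y":0,"z":-0.043,"spin":0},{"hand":0.005,"x":0,"y":0,"z":-0.043,"spin":0},{"hand":0.005,"x":0,"y":0,"z":-0.043,"spin":0}]'; python3 chk.py
```

```text
t: 13.45
eef_pos: [524.3, -46.4, 65.3]
tcp_rot: [3.141, -0.0, 1.492]
ft_force: [-0.8, -0.3, 3.0]
opening: 0.125
mom [ 0.184 -0.14   0.05 ] F [-1.   0.2  2.5] yaw 1.492 z 65.3 tau5 0.028 t 13.6
```

```bash

python3 -m handwheel '[{"hand":0.005,"x":-0.005,"y":0.0004,"z":0,"spin":0},{"hand":0.005,"x":-0.01,"y":0.0008,"z":0,"spin":0},{"hand":0.005,"x":-0.015,"y":0.0012,"z":0,"spin":0},{"hand":0.005,"x":-0.02,"y":0.0016,"z":0,"spin":0}]'; python3 chk.py
python3 -m handwheel '[{"hand":0.005,"x":-0.006,"y":0.0005,"z":0,"spin":0},{"hand":0.005,"x":-0.012,"y":0.0009,"z":0,"spin":0},{"hand":0.005,"x":-0.018,"y":0.0014,"z":0,"spin":0},{"hand":0.005,"x":-0.024,"y":0.0019,"z":0,"spin":0},{"hand":0.005,"x":-0.03,"y":0.0024,"z":0,"spin":0},{"hand":0.005,"x":-0.036,"y":0.0028,"z":0,"spin":0},{"hand":0.005,"x":-0.042,"y":0.0033,"z":0,"spin":0},{"hand":0.005,"x":-0.048,"y":0.0038,"z":0,"spin":0},{"hand":0.005,"x":-0.054,"y":0.0043,"z":0,"spin":0},{"hand":0.005,"x":-0.06,"y":0.0047,"z":0,"spin":0},{"hand":0.005,"x":-0.06,"y":0.0047,"z":0,"spin":0},{"hand":0.005,"x":-0.06,"y":0.0047,"z":0,"spin":0}]'; python3 chk.py
```

```text
t: 13.93
eef_pos: [503.9, -44.9, 65.3]
tcp_rot: [3.141, -0.0, 1.492]
ft_force: [2.1, -0.6, 0.9]
opening: 0.121
mom [0.021 0.286 0.022] F [-4.  -0.1  6.5] yaw 1.4919 z 65.29 tau5 -0.044 t 14.0833
t: 15.08
eef_pos: [442.6, -39.9, 65.2]
tcp_rot: [-3.138, -0.0, 1.492]
ft_force: [-5.4, -0.0, 8.2]
opening: 0.123
mom [-0.062  0.452 -0.044] F [-5.4 -0.3  8.2] yaw 1.4919 z 65.19 tau5 -0.049 t 15.2333
```

```bash

python3 -m handwheel '[{"hand":0.02,"x":0,"y":0,"z":0,"spin":0},{"hand":0.05,"x":0,"y":0,"z":0,"spin":0},{"hand":0.05,"x":0,"y":0,"z":0,"spin":0},{"hand":0.05,"x":0,"y":0,"z":0,"spin":0},{"hand":0.05,"x":0,"y":0,"z":0,"spin":0},{"hand":0.05,"x":0,"y":0,"z":0.03,"spin":0},{"hand":0.05,"x":0,"y":0,"z":0.06,"spin":0},{"hand":0.05,"x":0,"y":0,"z":0.1,"spin":0},{"hand":0.05,"x":0,"y":0,"z":0.13,"spin":0},{"hand":0.05,"x":0,"y":-0.04,"z":0.15,"spin":0},{"hand":0.05,"x":0,"y":-0.08,"z":0.15,"spin":0},{"hand":0.05,"x":0,"y":-0.12,"z":0.15,"spin":0},{"hand":0.05,"x":0,"y":-0.16,"z":0.15,"spin":0},{"hand":0.05,"x":0,"y":-0.2,"z":0.15,"spin":0},{"hand":0.05,"x":0,"y":-0.24,"z":0.15,"spin":0},{"hand":0.05,"x":0,"y":-0.28,"z":0.15,"spin":0},{"hand":0.05,"x":0,"y":-0.28,"z":0.15,"spin":0},{"hand":0.05,"x":0,"y":-0.28,"z":0.15,"spin":0}]'
python3 - <<'E'
from h import *
a=snap('top','t4.png');c=snap('scene','s4.png')
A=cv2.resize(a['img'][165:290,215:385],(544,400),interpolation=cv2.INTER_CUBIC);B=cv2.resize(c['img'][130:330,130:380],(0,0),fx=1,fy=1) if 0 else c['img'][130:330,130:380]
cv2.imwrite('pics/t4c.png',A[:,:,::-1]);cv2.imwrite('pics/s4c.png',cv2.resize(B,(750,600),interpolation=cv2.INTER_CUBIC)[:,:,::-1])
im=a['img'].astype(int);m=((im[...,0]-im[...,2]>45)&(im[...,0]>120)).astype(np.uint8);hs=cv2.cvtColor(a['img'],cv2.COLOR_RGB2HSV);m[(hs[...,1]>170)]=0;m[:198]=0;m[250:]=0;m[:,:260]=0;m[:,340:]=0
p=cv2.findNonZero(m);print(None if p is None else (len(p),cv2.minEnclosingCircle(p)))
if p is not None:
    (x,y),r=cv2.minEnclosingCircle(p);w=onz(a,(x,y),37+3)[:2];d=w-[624,-54.3];u=np.array([.9969,-.0785]);print('cup press xy',d@u,d@[.0785,.9969])
red=(((hs[...,0]<8)|(hs[...,0]>172))&(hs[...,1]>170)&(hs[...,2]>90)).astype(np.uint8);red[:,:260]=0;red[:,340:]=0;red[:170]=0;red[225:]=0
b=cv2.boundingRect(cv2.findNonZero(red))
h2=cv2.cvtColor(c['img'],cv2.COLOR_RGB2HSV);r2=(((h2[...,0]<8)|(h2[...,0]>172))&(h2[...,1]>170)&(h2[...,2]>90)).astype(np.uint8);r2[:170]=0;r2[235:]=0
b2=cv2.boundingRect(cv2.findNonZero(r2));print(b,b2,tri(a,(b[0]+b[2]/2-.5,b[1]+b[3]/2-.5),c,(b2[0]+b2[2]/2,b2[1]+b2[3]/2)))
E
```

```text
t: 16.73
eef_pos: [443.7, -321.6, 214.5]
tcp_rot: [-3.141, -0.001, 1.489]
ft_force: [0.3, 0.2, 0.5]
opening: 0.529
(238, ((298.5, 218.72727966308594), 23.703886032104492))
cup press xy -41.90654369404978 -9.593353962695188
(287, 184, 24, 23) (256, 196, 30, 18) (array([623.29902449, -53.9518491 , 166.69386385]), np.float64(0.43536035673004536))
```

View pics/t4c.png

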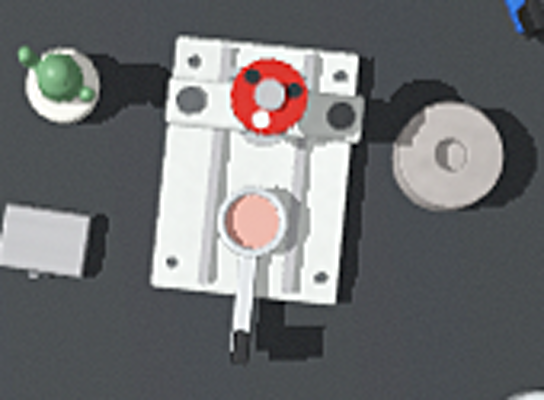

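View pics/s4c.png

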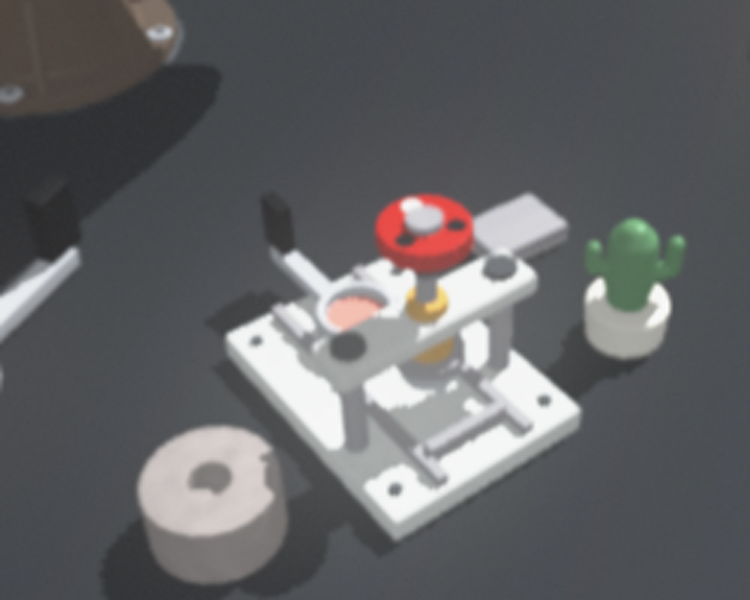

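The mould is out on the track. The cup is at crop (254,221), about (294,234) in the full top view, clear of the plunger. The bystanders are unmoved and the wheel is 11.7 mm higher. My colour mask for the cup also picked up wheel edges, so I'll redo the cup position properly.

```bash
python3 - <<'E'
from h import *
from cell import job_done
a=load('t4.png');w=onz(a,(215+254/3.2-.4,165+221/3.2-.4),46)[:2];g=onz(a,(215+241/3.2-.4,165+346/3.2-.4),70)[:2]
u=np.array([.9969,-.0785]);v=np.array([.0785,.9969]);ok=[]
for n,p in(('cup',w),('grip',g)): d=p-[624,-54.3];print(n,d@u,d@v);ok.append(d@u)
if -100<ok[0]<-65: print(job_done())
E
```

```text
cup -81.69191832998679 -1.6638069673500435
grip -181.00351317593112 -0.47690839714313715
the job is handed in; nothing more can be done
None
```

I opened the press, drew the mould out along its track and handed the job in at about 17 s of the 72 s. `job_done` gives no verdict, so the outcome rests on my own checks below.

**Wheel:** I turned it counterclockwise 35 steps of 5° (about 3.05 rad) in one grip, raising the hand 4 mm per rad. The vertical force I read was never above 1.3 N. The torque began to climb at about 33 steps. I held it about 0.28 N m above the running torque, which I reckon to be about 70 N on the stop (allowed 12 to 140 N), then let go. The stop and hub joints cannot be read directly, so these loads come from wrist torque and force.

**Mould:** I drew it 80 mm straight out by the black grip and then released it. The wrist force along the pull was about 5 N or less. There was also about 8 N upward on the tool near the end, with the tool pressing lightly on the mould.

**Last checks from the pictures:**

| Check | Measured | Required |
|---|---|---|
| Cup centre, in front of the spindle axis | 82 mm | 54 to 110 mm |
| Cup centre, sideways | −1.7 mm | within ±6 mm |
| Wheel, and so spindle, rise (two views) | +11.7 mm | at least 10 mm |

In the pictures the mould looks level on the track between the rails, and the candleholder, cactus and pillbox look unmoved; I did not measure these. The gripper was well clear and touching nothing.

**One check that disagreed:** the automatic colour mask first put the cup at −42 mm in x and −9.6 mm in y, because it picked up the wheel's edges. I discarded that and measured the cup again from the zoomed view. The grip, measured the same way, came out at −181 mm, which agrees.

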